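Prop open the spindle case

ROBOT

A 6-joint arm with a two-finger parallel gripper is mounted at the origin on the work surface. World frame = base frame: x ahead of the robot, y to its left, z up, the work surface at z = 0. Lengths are in m, angles in rad, forces in N, time in s.
With the tool pointing down it reaches from about 0.425 to 0.95 m from the base axis. Payload 14.7 kg.
Tool frame: the origin (TCP) lies midway between the tips of the shut fingers; the grasp point (between the pads) lies 19 mm behind it; z points along the fingers, y is the line along which they close (so a half turn about z gives the same grasp; the last joint's range is limited). The gripper opens to 85 mm and grips with 20 to 120 N. Pads are 22 mm wide; open, the fingers measure 114 mm over their backs; the gripper's body (76 mm by 85 mm) begins 54 mm behind the grasp point. The pads swing forward as they close: fully open they stand 13 mm farther back than shut.
Start: joints at [1.161, 0.48, 1.596, -0, 1.065, -0.047], TCP at [0.231, 0.608, 0.231] pointing down, gripper open.
Joint ranges: [-2.75, 2.75], [-0.82, 2.05], [0.23, 2.67], [-1.56, 4.7], [0.09, 2.69], [-2.92, 2.92]. Speed limits (rad/s): [1.89, 1.89, 2.39, 3.01, 3.01, 3.01].

INTERFACE

Orientations are given as a unit quaternion [x, y, z, w].
In Python, from cell import monitor, cams, bot, spotter gives the robot as it stands. The module is installed in compiled form; this text tells all that it offers.
- The arm moves only by the tool apply_moves, never from a script. Its argument "rows" is a list of rows, each an object of numbers: "grip": the closure, from -1 (fully open) to 1 (shut); "tx", "ty", "tz": the shift along the tool's x, y, z scaled (see below); "yaw": the turn about the tool's z scaled (see below). A call has 1 to 8 rows; each row shifts and turns the commanded pose from where the row before left it, along the tool's axes as they then stand; what a row does not reach is not made up. The controller multiplies each number of a shift by 0.06 m and each number of a turn by 0.15 rad. A row lasts 1/8 s, in which the tool goes at most 62.5 mm and 10.7 degrees, less where a joint would pass 70% of its speed; a pose out of reach is approached as far as the arm can. A call with a number of a shift or a turn outside -1 to 1 is refused whole. A call with a gripper value outside its range is refused whole. The fingers move at their own pace and stop on an object; "squeeze" is the grip in N (left out, the last holds). Time passes only in rows, so rows that do not move let the fingers close. It gives the time, the measured TCP pose, the force, the opening and the grip force at its end, in the units of the state.
- monitor.get_obs(): the state, without advancing time (a new reading comes with each control period).
- cams.snapshot(name): name is "scene" or "side" or "wrist"; returns the picture (480x640x3 uint8, red, green, blue); there is no depth.
- cams.camera_model(name): a dict with "camera_matrix" (3x3 intrinsics, pixels), "distortion" ([k1, k2, p1, p2, k3] as OpenCV has them; the pictures are not rectified), "pose" (4x4, takes a point from camera to world coordinates). Camera axes: x right, y down, z forward; pixel columns grow to the right and rows downward; lengths in m; the calibration is good to about 2 mm. A picture is of the moment at which its call begins: read the wrist's pose just before it. camera_model takes no time and is no camera call; for the wrist camera it gives the pose at the moment of the call.
- bot.hand_in(): hands the job in; it is judged then, once.
Trained networks look in the newest picture that a camera, given by its name, has taken for a name from the list of things; names that differ only in an ending like _2 or _b are one class to them, and where a whole thing is asked for, a point or a joint stands for the part that bears it (a point fixed in the world has none). Each returns a list of dicts, best first, with "score" (0 to 1); they miss things now and then, are a little off and sometimes report something else, mostly with a low value. They report only what shows in the picture. A call takes as long as a camera call.
- spotter.outline_of(camera, query): "mask" (480x640 bool, what is visible of it) and "at" ([column, row] in pixels, amid what is visible of it).
The state is a dict: "time": time; "q": joint angles; "joint_velocities": joint speeds; "tau": joint torques, N m; "position": TCP position; "orientation": TCP orientation; "force": force on the tool from outside, world axes, zero at the start; "wrist_torque": the same for the moment, N m; "finger_gap": opening from 0.0 (shut) to 1.0 (fully open); "grasp_force": force on a finger pad.
Only numpy, scipy, OpenCV 4.12 (cv2) and the standard library are available. Lean on these libraries where they do the work, as an engineer would, in place of code of your own. Each camera call takes 0.05 s, during which the arm holds its last target. There are 200 camera calls.

TASK

Open the viscometer's spindle case on the lab bench so that its spindles can be reached: raise the lid by its yellow handle, then push the stay's red knob over centre until the stay locks and holds the lid up without help. Let go, and leave the bottles, glassware and other things around the case undisturbed.

Things in the scene. Friction and masses are not known exactly. Their poses are not given: they have to be found in the camera images.
- case: dark grey flip-top instrument case, fixed to the bench; base 160 (x) x 220 (y) x 70 mm high, 25 mm lid on top, closed at the start. Origin: centre of the underside. Its x axis points from the handle side (front, facing the robot) to the hinge side, y to the side that carries the stay (left as seen from the robot), z up
- hinge (a point): middle of the lid's hinge axis, on the case's far top edge, at (80, 0, 70) mm in the case's frame; the axis runs along the case's y
- handle (a point): middle of the yellow bail handle on the lid's front: round bar, 12 mm diameter, 110 mm long along the case's y, 50 mm in front of the lid's front face on a post at each end. Lid shut: at (-130, 0, 82.5) mm in the case's frame, 210 mm before and 12.5 mm above the hinge axis; moves on an arc about the hinge. Being round it can turn between fingers kept pointing down. Lifting takes about 3 N
- stay_pivot (a point): lower pivot of the folding stay, on the case's +y side, at (5, 117, 40) mm in its frame. The stay: two steel links, 66 mm between pivots, 12 mm wide, in a vertical plane beside the case, joined at the elbow that bears the red knob; the upper link ends on the lid's side, 80 mm from the hinge
- knob (a point): centre of the red knob on the stay's elbow: level cylinder along the case's y, 20 mm diameter, free length 41 mm, this point half-way, 26.5 mm outside the links. Lid shut: toward the case's front, 54 mm up. As the lid rises it swings up and back on a 66 mm arc about the lower pivot. Pushed on, away from the handle side and down, it straightens the stay, passes dead centre and stops: locked. Takes a few N
- lid (a joint): opening angle of the lid, rad: 0 shut, 1.40 with the stay straight (its highest), 1.38 when locked. The hinge is stiff: let go above about 1.15 rad the lid stays, lower it may fall shut. Raising the lid alone does not lock the stay
- stay (a joint): angle of the stay's elbow in rad: 0 folded (lid shut), about 1.93 at lid 1.29, 2.49 straight (dead centre), 2.69 at the stop, past centre and locked. The lid and the stay move together, as one linkage
- amber_a: bystander, loose: amber glass bottle with blue cap, 60 mm wide, 110 mm high, left of the case; origin at its underside's centre
- amber_b: bystander, loose: the like amber bottle beside the first, left of the case; origin at its underside's centre
- white_jar: bystander, loose: white jar, 64 mm wide, 80 mm high, right of the case; origin at its underside's centre
- beaker: bystander, loose: glass beaker, 72 mm wide, 95 mm high, to the right of the case's front; origin at its underside's centre
- dish: bystander, loose: white dish, 90 mm wide, 18 mm high, to the left of the case's front; origin at its underside's centre
- tip_box: bystander, loose: green box 120 x 80 x 60 mm right of the case; origin at its underside's centre
- driver: bystander, loose: screwdriver, 170 mm long, lying near the robot on its right

How it is judged:
By the outcome, as a careful person would: the job done as asked, in the order asked, and still so for the second after the job is handed in, with the robot touching nothing.
It also fails if it takes over 58 s, if anything falls off the work surface, if the arm or the gripper's body presses on something with over 40 N, if the wrist force passes 120 N, or if a joint passes its speed limit or range.

## Working session

There is one attempt and no reset: what is moved stays moved. The work goes in short steps, Python scripts to look and compute and a tool call to move; the robot and the scene stay as the last step left them, time stands still between calls to the robot, and variables do not carry over. Pictures are saved under pics/ and viewed, at most 13 in all, crops included, and the job is handed in when it is done.

Besides the shell and the picture viewer there is one more tool, called as name([rows], argument=value, ...), one row to a line, values as JSON. apply_moves: Moves the arm, as the interface text tells. Its arguments: {"type":"object","properties":{"rows":{"type":"array","items":{"type":"object","properties":{"grip":{"type":"number"},"tx":{"type":"number"},"ty":{"type":"number"},"tz":{"type":"number"},"yaw":{"type":"number"}}}},"squeeze":{"type":"number"}},"required":["rows"]}

```bash
mkdir -p pics
cat > h.py <<'E'
import numpy as np, cv2
from cell import monitor, cams, bot, spotter
def snap(n,f=None):
    im=cams.snapshot(n)
    if f: cv2.imwrite('pics/'+f,im[:,:,::-1])
    return im
def ray(n,px):
    c=cams.camera_model(n); K=np.array(c['camera_matrix']);D=np.array(c['distortion']);P=np.array(c['pose'])
    u=cv2.undistortPoints(np.array([[px]],float),K,D)[0,0]
    return P[:3,3],P[:3,:3]@np.array([u[0],u[1],1.])
def atz(n,px,z):
    o,d=ray(n,px); return o+d*(z-o[2])/d[2]
def proj(n,X):
    c=cams.camera_model(n);P=np.linalg.inv(np.array(c['pose']))
    r,_=cv2.Rodrigues(P[:3,:3])
    return cv2.projectPoints(np.atleast_2d(np.array(X,float)),r,P[:3,3],np.array(c['camera_matrix']),np.array(c['distortion']))[0][:,0]
def tri(obs):
    A=np.zeros((3,3));b=np.zeros(3)
    for n,px in obs:
        o,d=ray(n,px);d=d/np.linalg.norm(d);M=np.eye(3)-np.outer(d,d);A+=M;b+=M@o
    return np.linalg.solve(A,b)
E
python3 - <<'E'
from h import *
print(monitor.get_obs())
a=snap('scene','a.png');snap('side','b.png')
np.set_printoptions(precision=3,suppress=True)
for n in('scene','side'):
    print(cams.camera_model(n)['pose'])
    for q in('case','handle','knob','amber_a','white_jar','beaker','dish','tip_box'):
        for r in spotter.outline_of(n,q)[:2]: print(n,q,round(r['score'],2),r['at'],r['mask'].sum())
E
```

```text
{'time': 0.0, 'q': array([ 1.16141242e+00,  4.80824831e-01,  1.59688420e+00, -1.09731047e-05,
        1.06506339e+00, -4.65984792e-02]), 'joint_velocities': array([-9.26047567e-04, -3.77722181e-04, -2.96744075e-04,  6.79665282e-04,
       -7.80181436e-04,  1.76374233e-05]), 'tau': array([ 2.42444781e-03, -9.50646544e+01, -4.30184627e+01,  3.62360970e-04,
        1.20760209e-02, -1.32148236e-05]), 'position': array([0.23049276, 0.60732626, 0.23067307]), 'orientation': array([ 1.80396961e-01,  9.83593711e-01, -5.75701665e-04, -1.28651780e-04]), 'force': array([-0.02974009,  0.31018912,  0.00646477]), 'wrist_torque': array([ 0.0566935 ,  0.03611661, -0.05014026]), 'grasp_force': 0.0, 'finger_gap': 1.0039226860881487}
[[ 0.626  0.405 -0.667  1.301]
 [ 0.78  -0.332  0.53  -0.607]
 [-0.006 -0.852 -0.524  0.705]
 [ 0.     0.     0.     1.   ]]
scene case 0.75 [356.8, 271.7] 10261
scene handle 0.93 [350.4, 262.0] 6839
scene handle 0.56 [213.2, 350.8] 4097
scene knob 0.67 [429.3, 225.7] 1076
scene amber_a 0.79 [407.0, 208.4] 1026
scene amber_a 0.69 [430.0, 228.3] 1079
scene white_jar 0.91 [291.3, 313.7] 1703
scene white_jar 0.47 [352.4, 258.7] 6957
scene beaker 0.82 [253.6, 288.6] 1944
scene dish 0.87 [341.4, 216.7] 515
scene tip_box 0.85 [213.6, 352.1] 4177
[[ 0.668 -0.395  0.631 -0.212]
 [-0.744 -0.327  0.583 -0.675]
 [-0.024 -0.859 -0.512  0.699]
 [ 0.     0.     0.     1.   ]]
side case 0.59 [327.5, 240.3] 6689
side handle 0.93 [327.8, 231.4] 4477
side knob 0.54 [263.6, 234.3] 134
side amber_a 0.92 [215.3, 229.6] 870
side amber_a 0.71 [245.3, 214.1] 799
side white_jar 0.87 [402.3, 260.3] 565
side white_jar 0.34 [265.8, 234.5] 68
side beaker 0.74 [378.7, 279.4] 1564
side dish 0.79 [212.9, 265.1] 659
side tip_box 0.9 [445.8, 299.1] 2394
side tip_box 0.73 [362.6, 392.8] 833
```

View pics/a.png

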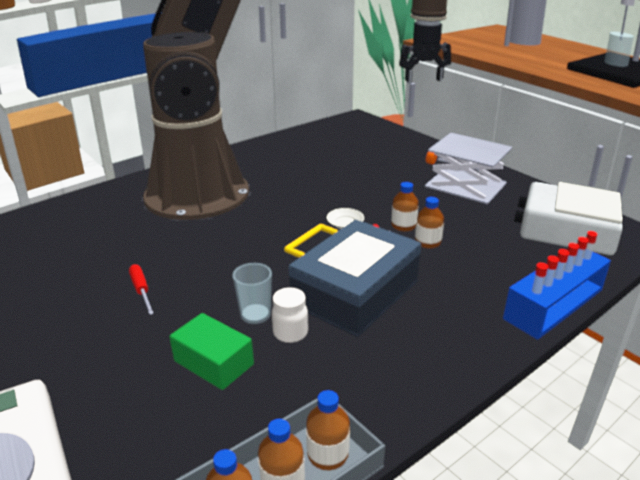

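View pics/b.png

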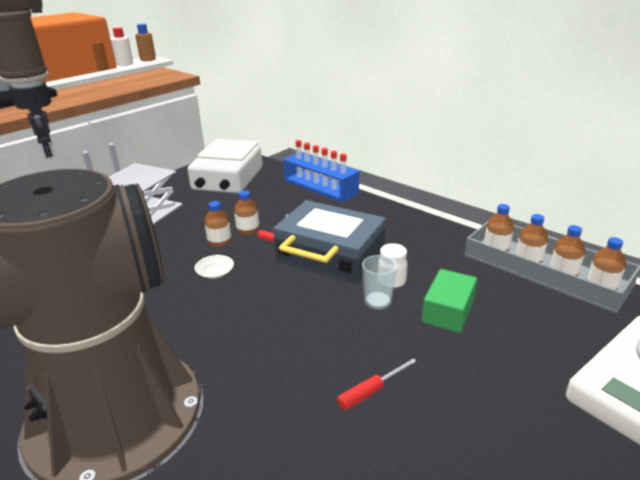

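The scene view shows the shut case at about (355,262), with the handle bar at about (288,247)–(325,229). The side view has the bar at about (281,243)–(334,256) and the red knob at about (265,236). The arm is clear. I'll enlarge both to get exact corners.

Run:
```python
from h import *
a=cv2.imread('pics/a.png')[200:340,270:450];b=cv2.imread('pics/b.png')[180:300,200:400]
a=cv2.resize(a,None,fx=4,fy=4,interpolation=2)[:,:720]
cv2.imwrite('pics/c.png',a)
cv2.imwrite('pics/d.png',cv2.resize(b,None,fx=4,fy=4,interpolation=2))
```

```text
(no output)
```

View pics/c.png

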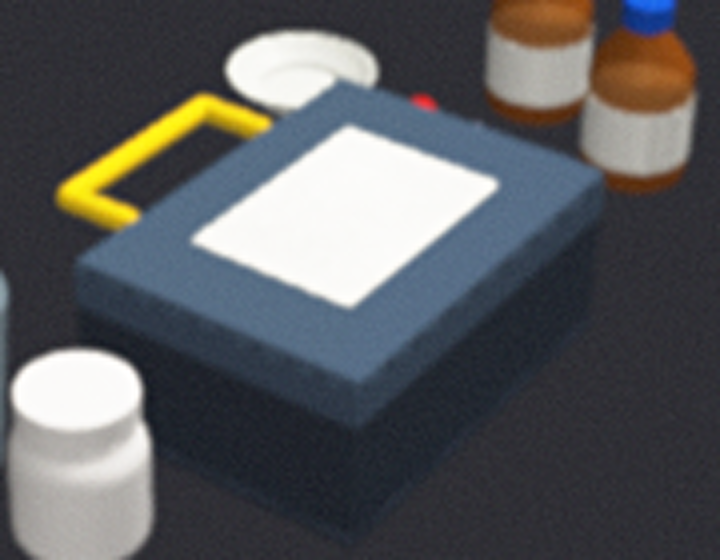

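View pics/d.png

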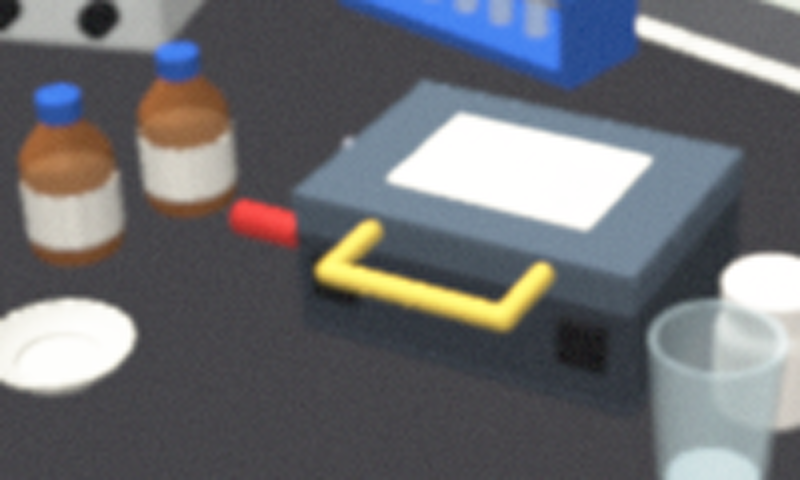

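The scene crop (4x, offset 270,200) shows the lid corners at (340,80), (603,175), (358,383) and (80,265). The side crop (4x, offset 200,180) shows corners at (297,190), (425,82), (742,152) and (633,275), with the knob at (265,222). Next I'll fit the case pose and find the bystanders.

```bash
cat >> h.py <<'E'
np.set_printoptions(precision=4,suppress=True)
def case(p,X):
    c,s=np.cos(p[2]),np.sin(p[2]);X=np.atleast_2d(X)/1000.
    return X@np.array([[c,-s,0],[s,c,0],[0,0,1]]).T+[p[0],p[1],0]
E
python3 - <<'E'
from h import *
from scipy.optimize import least_squares
C=[(-80,110,95),(80,110,95),(80,-110,95),(-80,-110,95)]
S=[(340,80),(603,175),(358,383),(80,265),(350,545),(205,102),(70,193)]
XS=C+[(80,-110,0),(-130,50,82.5),(-130,-50,82.5)]
D=[(297,190),(425,82),(742,152),(633,275),(327,270),(500,320)]
XD=C+[(-130,50,82.5),(-130,-50,82.5)]
us=np.array(S)/4+[270,200]-.4; ud=np.array(D)/4+[200,180]-.4
f=lambda p:np.r_[(proj('scene',case(p,XS))-us).ravel(),(proj('side',case(p,XD))-ud).ravel()]
r=least_squares(f,[.6,.1,0]);p=r.x;print(p,f(p).round(1))
np.save('p.npy',p)
print('handle',case(p,(-130,0,82.5)))
R=lambda X:(X-[p[0],p[1],0])@np.array([[np.cos(p[2]),-np.sin(p[2]),0],[np.sin(p[2]),np.cos(p[2]),0],[0,0,1]])*1000
print('knob case', R(atz('side',np.array([265,222])/4+[200,180],.054)))
for q,h in(('amber_a',.045),('beaker',.047),('dish',.009),('white_jar',.04)):
    A=spotter.outline_of('scene',q)if 0 else None
for n,px,z in(('scene',(407,208.4),.05),('scene',(430,228.3),.05),('side',(215.3,229.6),.05),('side',(245.3,214),.05),('scene',(341,217),.012),('side',(213,265),.012),('side',(378.7,279.4),.047)):
    X=atz(n,px,z);print(n,px,X,R(X))
print([k for k in monitor.get_obs()['orientation']])
E
```

```text
[0.5989 0.0374 0.2417] [ 0.5 -0.9  1.  -0.9 -0.2  0.5 -1.5 -0.9  0.3  1.9 -1.6  3.   1.5  0.5
 -1.9  0.2 -0.5 -0.6  0.2 -0.4 -0.1  0.8  1.7  0.9 -2.  -0.9]
handle [[0.4727 0.0062 0.0825]]
knob case [-60.5866 142.2282  54.    ]
scene (407, 208.4) [0.4755 0.3067 0.05  ] [-55.3337 291.0571  50.    ]
scene (430, 228.3) [0.5732 0.2794 0.05  ] [ 32.9596 241.1261  50.    ]
side (215.3, 229.6) [0.4485 0.2865 0.05  ] [-86.3998 277.8842  50.    ]
side (245.3, 214) [0.5518 0.2908 0.05  ] [ 14.9173 257.336   50.    ]
scene (341, 217) [0.3572 0.2039 0.012 ] [-194.8065  219.4997   12.    ]
side (213, 265) [0.3768 0.2124 0.012 ] [-173.7441  223.0667   12.    ]
side (378.7, 279.4) [ 0.5412 -0.1514  0.047 ] [-101.1616 -169.4511   47.    ]
[np.float64(0.18040315620631323), np.float64(0.9835927517166665), np.float64(3.753461783662011e-07), np.float64(-1.0468374704765594e-06)]
```

apply_moves([
  {"yaw": 0.8, "grip": 0},
  {"yaw": 0.8},
  {"yaw": 0.8},
  {"yaw": 0.8},
  {"yaw": 0.8},
  {"yaw": 0.8},
  {"yaw": 0.8},
  {"yaw": 0.84},
])

```text
validation failed for argument at $.ro...
```

apply_moves([
  {"tx": -0.45, "ty": 0.06},
  {"tx": -0.9, "ty": 0.13},
  {"tx": -0.9, "ty": 0.13},
  {"tx": -0.9, "ty": 0.13},
  {"tx": -0.9, "ty": 0.13},
  {"tx": -0.9, "ty": 0.13},
  {"tx": -0.9, "ty": 0.13},
  {"tx": -0.9, "ty": 0.13},
])

```text
validation failed for argument at $.ro...
```

apply_moves([
  {"tx": -0.9, "ty": 0.13},
  {"tx": -0.9, "ty": 0.13},
  {"tx": -0.9, "ty": 0.13, "tz": 0.3},
  {"tx": -0.8, "ty": 0.13, "tz": 0.5},
  {"tx": -0.44, "ty": 0.03, "tz": 0.5},
  {},
])

```text
validation failed for argument at $.ro...
```

```bash
cat >> h.py <<'E'
def tocase(X):
    p=np.load('p.npy');c,s=np.cos(p[2]),np.sin(p[2])
    return ((np.atleast_2d(X)-[p[0],p[1],0])@np.array([[c,-s,0],[s,c,0],[0,0,1]]))*1000
def where():
    o=monitor.get_obs();q=o['orientation'];p=np.load('p.npy')
    ang=2*np.arctan2(q[1],q[0])-np.pi/2
    d=(ang-p[2]+np.pi/2)%np.pi-np.pi/2
    print('t',round(o['time'],2),'tcp case mm',tocase(o['position'])[0],'tooly-casex rad',round(d,4),'F',o['force'],'gap',round(o['finger_gap'],3),'gf',o['grasp_force'],'q',o['q'])
E
python3 - <<'E'
from h import *
where()
im=snap('wrist','e.png')
m=cv2.inRange(cv2.cvtColor(im,cv2.COLOR_RGB2HSV),(20,120,90),(35,255,255))
ys,xs=np.nonzero(m);print(len(xs),xs.min(),xs.max(),ys.min(),ys.max())
p=np.load('p.npy')
print(proj('wrist',case(p,[(-130,49,82.5),(-130,-49,82.5),(-80,49,82.5),(-80,-49,82.5),(-80,110,95),(-80,-110,95)])))
E
```

```text
t 0.9 tcp case mm [-221.0275  641.883   231.3198] tooly-casex rad 0.9663 F [-0.0229  0.5929 -0.4205] gap 1.001 gf 0.0 q [ 1.1614  0.4802  1.5963  0.      1.0651 -0.0466]Traceback (most recent call last):
  File "<stdin>", line 5, in <module>
    return umr_minimum(a, axis, None, out, keepdims, initial, where)
ValueError: zero-size array to reduction operation minimum which has no identity
```

View pics/e.png

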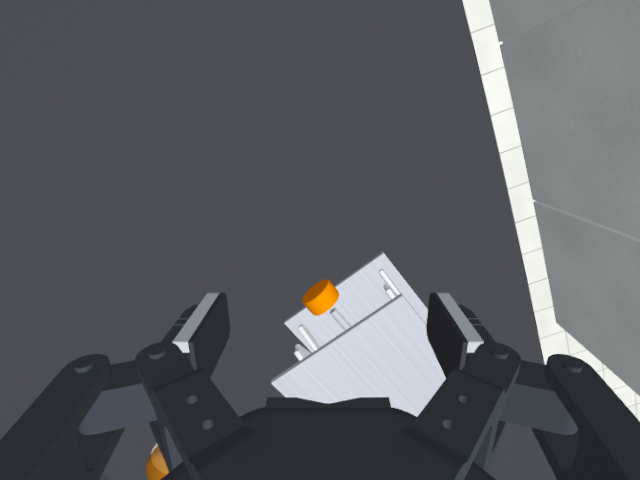

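The calls were refused, probably because every row needs all its fields, so the arm is still at the start; the wrist view shows only the lab jack below. I'll resend with full rows.

apply_moves([
  {"tx": 0, "ty": 0, "tz": 0, "yaw": 0.8, "grip": 0},
  {"tx": 0, "ty": 0, "tz": 0, "yaw": 0.8, "grip": 0},
  {"tx": 0, "ty": 0, "tz": 0, "yaw": 0.8, "grip": 0},
  {"tx": 0, "ty": 0, "tz": 0, "yaw": 0.8, "grip": 0},
  {"tx": 0, "ty": 0, "tz": 0, "yaw": 0.8, "grip": 0},
  {"tx": 0, "ty": 0, "tz": 0, "yaw": 0.8, "grip": 0},
  {"tx": 0, "ty": 0, "tz": 0, "yaw": 0.8, "grip": 0},
  {"tx": 0, "ty": 0, "tz": 0, "yaw": 0.84, "grip": 0},
])

```text
time: 1.95
position: [0.2306, 0.6077, 0.2313]
orientation: [0.618, 0.786, 0.0, -0.0]
force: [-0.7, 0.5, 0.2]
finger_gap: 0.497
grasp_force: 0.0
```

apply_moves([
  {"tx": -0.45, "ty": 0.06, "tz": 0, "yaw": 0, "grip": 0},
  {"tx": -0.9, "ty": 0.13, "tz": 0, "yaw": 0, "grip": 0},
  {"tx": -0.9, "ty": 0.13, "tz": 0, "yaw": 0, "grip": 0},
  {"tx": -0.9, "ty": 0.13, "tz": 0, "yaw": 0, "grip": 0},
  {"tx": -0.9, "ty": 0.13, "tz": 0, "yaw": 0, "grip": 0},
  {"tx": -0.9, "ty": 0.13, "tz": 0, "yaw": 0, "grip": 0},
  {"tx": -0.9, "ty": 0.13, "tz": 0, "yaw": 0, "grip": 0},
  {"tx": -0.9, "ty": 0.13, "tz": 0, "yaw": 0, "grip": 0},
])

```text
time: 2.95
position: [0.3848, 0.2269, 0.2316]
orientation: [0.616, 0.787, 0.0, 0.0]
force: [0.9, -0.2, 0.7]
finger_gap: 0.501
grasp_force: 0.0
```

apply_moves([
  {"tx": -0.9, "ty": 0.13, "tz": 0, "yaw": 0, "grip": 0},
  {"tx": -0.9, "ty": 0.13, "tz": 0, "yaw": 0, "grip": 0},
  {"tx": -0.9, "ty": 0.13, "tz": 0.3, "yaw": 0, "grip": 0},
  {"tx": -0.8, "ty": 0.13, "tz": 0.5, "yaw": 0, "grip": 0},
  {"tx": -0.44, "ty": 0.03, "tz": 0.5, "yaw": 0, "grip": 0},
  {"tx": 0, "ty": 0, "tz": 0, "yaw": 0, "grip": 0},
])

```text
time: 3.7
position: [0.4722, 0.0053, 0.1516]
orientation: [0.618, 0.786, -0.001, -0.001]
force: [-0.7, 0.3, -0.7]
finger_gap: 0.5
grasp_force: 0.0
```

Run:
```python
from h import *
where()
im=snap('wrist','f.png')
m=cv2.inRange(cv2.cvtColor(im,cv2.COLOR_RGB2HSV),(20,120,90),(35,255,255))
ys,xs=np.nonzero(m);print(len(xs),xs.min(),xs.max(),ys.min(),ys.max())
p=np.load('p.npy')
print(proj('wrist',case(p,[(-130,49,82.5),(-130,-49,82.5),(-80,49,82.5),(-80,-49,82.5),(-80,110,95),(-80,-110,95)])))
```

```text
t 3.7 tcp case mm [-130.7029   -0.8009  151.6352] tooly-casex rad -0.0024 F [-0.7454  0.281  -0.7193] gap 0.5 gf 0.0 q [-0.0529  0.3472  2.0731 -0.0002  0.7243 -0.2921]
5491 319 412 150 328
[[327.9573 172.4551]
 [328.049  313.4454]
 [409.0637 172.5411]
 [399.324  313.2932]
 [421.4267  61.1608]
 [397.0868 396.2372]]
```

View pics/f.png

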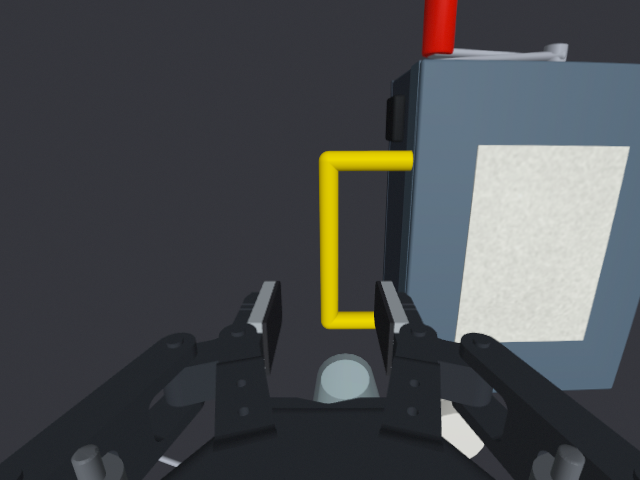

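The wrist view shows the bar centred between the fingers (bar at column 329, rows 155–325) and parallel to the image columns. I'll descend 88 mm and grip.

apply_moves([
  {"tx": 0, "ty": 0, "tz": 0.37, "yaw": 0, "grip": 0},
  {"tx": 0, "ty": 0, "tz": 0.4, "yaw": 0, "grip": 0},
  {"tx": 0, "ty": 0, "tz": 0.4, "yaw": 0, "grip": 0},
  {"tx": 0, "ty": 0, "tz": 0.3, "yaw": 0, "grip": 0},
  {"tx": 0, "ty": 0, "tz": 0, "yaw": 0, "grip": 1},
  {"tx": 0, "ty": 0, "tz": 0, "yaw": 0, "grip": 1},
  {"tx": 0, "ty": 0, "tz": 0, "yaw": 0, "grip": 1},
  {"tx": 0, "ty": 0, "tz": 0, "yaw": 0, "grip": 1},
], squeeze=35)

```text
time: 4.75
position: [0.4721, 0.0072, 0.0661]
orientation: [0.616, 0.787, -0.0, -0.0]
force: [-5.7, 1.2, -0.9]
finger_gap: 0.127
grasp_force: 34.0
```

Run:
```python
from h import *
where()
# handle arc about hinge, case mm: deltas in row units
prev=np.array([-130,82.5])
for t in np.r_[np.arange(.1,1.31,.1),1.33]:
    x=80-210*np.cos(t)+12.5*np.sin(t);z=70+210*np.sin(t)+12.5*np.cos(t)
    d=(np.array([x,z])-prev);prev=np.array([x,z]);print(round(t,2),prev,'ty',(d[0]/60).round(3),'tz',(-d[1]/60).round(3))
```

```text
t 4.75 tcp case mm [-130.3448    1.1005   66.0896] tooly-casex rad 0.0008 F [-5.6621  1.181  -0.9311] gap 0.127 gf 34.03465926647186 q [-0.0489  0.4962  2.1388  0.      0.5075 -0.2914]
0.1 [-127.703   103.4026] ty 0.038 tz -0.348
0.2 [-123.3306  123.9714] ty 0.073 tz -0.343
0.3 [-116.9267  144.0009] ty 0.107 tz -0.334
0.4 [-108.5551  163.2911] ty 0.14 tz -0.322
0.5 [-98.2995 181.6491] ty 0.171 tz -0.306
0.6 [-86.2624 198.8916] ty 0.201 tz -0.287
0.7 [-72.5641 214.8462] ty 0.228 tz -0.266
0.8 [-57.3415 229.3536] ty 0.254 tz -0.242
0.9 [-40.7465 242.2688] ty 0.277 tz -0.215
1.0 [-22.9451 253.4627] ty 0.297 tz -0.187
1.1 [ -4.1151 262.8235] ty 0.314 tz -0.156
1.2 [ 15.5554 270.2577] ty 0.328 tz -0.124
1.3 [ 35.8697 275.691 ] ty 0.339 tz -0.091
1.33 [ 42.0594 276.9221] ty 0.103 tz -0.021
```

apply_moves([
  {"tx": 0, "ty": 0.02, "tz": -0.17, "yaw": 0, "grip": 1},
  {"tx": 0, "ty": 0.02, "tz": -0.18, "yaw": 0, "grip": 1},
  {"tx": 0, "ty": 0.07, "tz": -0.34, "yaw": 0, "grip": 1},
  {"tx": 0, "ty": 0.11, "tz": -0.33, "yaw": 0, "grip": 1},
  {"tx": 0, "ty": 0.14, "tz": -0.32, "yaw": 0, "grip": 1},
  {"tx": 0, "ty": 0.17, "tz": -0.31, "yaw": 0, "grip": 1},
  {"tx": 0, "ty": 0.2, "tz": -0.29, "yaw": 0, "grip": 1},
  {"tx": 0, "ty": 0.23, "tz": -0.27, "yaw": 0, "grip": 1},
])

```text
time: 5.75
position: [0.5255, 0.0206, 0.1994]
orientation: [0.616, 0.787, -0.002, -0.002]
force: [-18.2, -3.8, 10.7]
finger_gap: 0.123
grasp_force: 34.6
```

Run:
```python
from h import *
where()
```

```text
t 5.75 tcp case mm [-75.2719   1.3071 199.4346] tooly-casex rad 0.0007 F [-18.2387  -3.7995  10.747 ] gap 0.123 gf 34.643233716487885 q [-0.0179  0.3487  1.9096 -0.0009  0.8889 -0.2598]
```

apply_moves([
  {"tx": 0, "ty": 0.21, "tz": -0.26, "yaw": 0, "grip": 1},
  {"tx": 0, "ty": 0.25, "tz": -0.23, "yaw": 0, "grip": 1},
  {"tx": 0, "ty": 0.29, "tz": -0.2, "yaw": 0, "grip": 1},
  {"tx": 0, "ty": 0.31, "tz": -0.16, "yaw": 0, "grip": 1},
  {"tx": 0, "ty": 0.25, "tz": -0.11, "yaw": 0, "grip": 1},
  {"tx": 0, "ty": 0.2, "tz": -0.06, "yaw": 0, "grip": 1},
  {"tx": 0, "ty": 0, "tz": 0, "yaw": 0, "grip": 1},
])

```text
time: 6.62
position: [0.6176, 0.0435, 0.2611]
orientation: [0.616, 0.787, 0.001, 0.001]
force: [-2.8, 5.9, 4.6]
finger_gap: 0.12
grasp_force: 36.2
```

Run:
```python
from h import *
where()
```

```text
t 6.62 tcp case mm [ 19.5944   1.4747 261.1152] tooly-casex rad 0.0007 F [-2.7653  5.8979  4.6306] gap 0.12 gf 36.213664412498474 q [ 0.0207  0.408   1.6386  0.0011  1.0927 -0.2222]
```

apply_moves([
  {"tx": 0, "ty": 0.16, "tz": -0.04, "yaw": 0, "grip": 1},
  {"tx": 0, "ty": 0.16, "tz": -0.03, "yaw": 0, "grip": 1},
  {"tx": 0, "ty": 0, "tz": 0, "yaw": 0, "grip": 1},
  {"tx": 0, "ty": 0, "tz": 0, "yaw": 0, "grip": 1},
])

```text
time: 7.12
position: [0.6355, 0.048, 0.2655]
orientation: [0.616, 0.787, 0.001, 0.0]
force: [-3.3, 4.4, 6.7]
finger_gap: 0.12
grasp_force: 36.6
```

Run:
```python
from h import *
where()
for n in('scene','side'):
    im=snap(n,'g_%s.png'%n)
    m=cv2.inRange(cv2.cvtColor(im,cv2.COLOR_RGB2HSV),(20,120,90),(35,255,255));ys,xs=np.nonzero(m);print('yellow',len(xs),xs.min(),xs.max(),ys.min(),ys.max())
    for r in spotter.outline_of(n,'knob'): print(n,r['score'],r['at'],r['mask'].sum())
a=cv2.imread('pics/g_scene.png')[130:330,270:470];b=cv2.imread('pics/g_side.png')[130:330,200:400]
cv2.imwrite('pics/g.png',cv2.resize(np.hstack([a,b]),None,fx=2,fy=2,interpolation=2))
```

```text
t 7.12 tcp case mm [ 38.1087   1.5261 265.4617] tooly-casex rad 0.0006 F [-3.2847  4.3726  6.7433] gap 0.12 gf 36.6328901052475 q [ 0.0272  0.4309  1.5898  0.0011  1.1189 -0.2156]
yellow 674 356 401 158 211
scene 0.24 [433.1, 221.9] 700
yellow 252 314 362 140 166
side 0.77 [284.2, 202.4] 142
```

View pics/g.png

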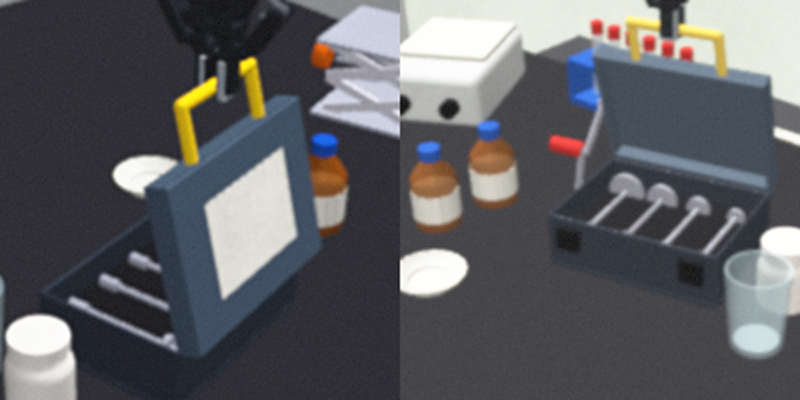

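The lid is up at about 1.3 rad with the handle held. In the side view the knob is at about (283,203), and the stay is still bent toward the front. The bystanders are unmoved. I'll work out the knob position, then release.

Run:
```python
from h import *
from scipy.optimize import brentq
L=np.array([5,40.])
att=lambda t,f:np.array([80-80*np.cos(t+f),70+80*np.sin(t+f)])
f=brentq(lambda f:np.hypot(*(att(1.4,f)-L))-131.99,-.5,.6);print('phi',f)
p=np.load('p.npy')
def elbow(t,s=1):
    v=att(t,f)-L;d=np.hypot(*v);h=np.sqrt(max(0,66**2-d*d/4));return L+v/2+s*h*np.array([-v[1],v[0]])/d
for t in(0,1.2,1.25,1.29,1.32,1.35,1.4):
    e=elbow(t);print(t,e,proj('side',case(p,(e[0],143.5,e[1])))[0])
print('locked',elbow(1.38,-1))
P=np.array(cams.camera_model('side')['pose'])
o,d=ray('side',(283,203));o=tocase(o)[0];d=tocase(o*0+d+[p[0],p[1],0])[0]
print(o+d*(143.5-o[1])/d[1])
```

```text
phi 0.14561713297374662
0 [-59.368   54.5862] [266.0661 234.9484]
1.2 [ 11.4736 105.6817] [280.0362 204.2771]
1.25 [ 16.705  104.9538] [281.153  203.6696]
1.29 [ 21.2123 103.9778] [282.1175 203.2734]
1.32 [ 24.8891 102.9319] [282.9058 203.0405]
1.35 [ 29.007 101.479] [283.7904 202.8807]
1.4 [40.8161 95.4365] [286.3394 203.0854]
locked [47.2685 90.689 ]
[ 25.3335 143.5    102.8407]
```

apply_moves([
  {"tx": 0, "ty": 0, "tz": 0, "yaw": 0, "grip": 0.2},
  {"tx": 0, "ty": 0, "tz": 0, "yaw": 0, "grip": 0.2},
  {"tx": 0, "ty": 0, "tz": 0, "yaw": 0, "grip": 0.2},
  {"tx": 0, "ty": 0, "tz": -0.4, "yaw": 0, "grip": 0.2},
  {"tx": 0, "ty": 0, "tz": -0.6, "yaw": 0, "grip": 0.2},
  {"tx": 0, "ty": 0, "tz": 0, "yaw": 0, "grip": 1},
])

```text
time: 8.07
position: [0.6368, 0.047, 0.3259]
orientation: [0.617, 0.787, 0.001, 0.002]
force: [-0.4, 0.2, -0.5]
finger_gap: 0.2
grasp_force: 0.0
```

Run:
```python
from h import *
where()
im=snap('side')
hs=cv2.cvtColor(im,cv2.COLOR_RGB2HSV);m=(cv2.inRange(hs,(0,150,80),(8,255,255))|cv2.inRange(hs,(172,150,80),(180,255,255)));m[:,:270]=0;m[:,300:]=0;m[:180]=0;m[225:]=0
ys,xs=np.nonzero(m);print('red',len(xs),xs.mean(),ys.mean(),xs.min(),xs.max())
m=cv2.inRange(hs,(20,120,90),(35,255,255));ys,xs=np.nonzero(m);print('yellow',len(xs),xs.min(),xs.max(),ys.min(),ys.max())
```

```text
t 8.07 tcp case mm [ 39.0532   0.2508 325.9343] tooly-casex rad 0.0002 F [-0.381   0.178  -0.4538] gap 0.2 gf 0.0 q [ 0.0262  0.386   1.5098 -0.      1.2412 -0.2158]
red 120 282.3833333333333 202.36666666666667 275 291
yellow 277 314 362 140 166
```

The lid held when I let go (yellow handle unchanged). Next the shut fingers go beside the case, in front of the knob.

apply_moves([
  {"tx": 0.45, "ty": -0.25, "tz": 0, "yaw": 0, "grip": 1},
  {"tx": 0.8, "ty": -0.4, "tz": 0, "yaw": 0, "grip": 1},
  {"tx": 0.8, "ty": -0.4, "tz": 0, "yaw": 0, "grip": 1},
  {"tx": 0.6, "ty": -0.1, "tz": 0.2, "yaw": 0, "grip": 1},
  {"tx": 0, "ty": 0, "tz": 0.8, "yaw": 0, "grip": 1},
  {"tx": 0, "ty": 0, "tz": 0.8, "yaw": 0, "grip": 1},
  {"tx": 0, "ty": 0, "tz": 0.5, "yaw": 0, "grip": 1},
  {"tx": 0, "ty": 0, "tz": 0, "yaw": 0, "grip": 1},
])

```text
time: 9.12
position: [0.5283, 0.1842, 0.1825]
orientation: [0.617, 0.787, -0.002, -0.002]
force: [0.5, 0.1, 0.7]
finger_gap: 0.001
grasp_force: 0.0
```

Run:
```python
from h import *
where()
im=snap('wrist','w.png'); p=np.load('p.npy')
print(proj('wrist',case(p,[(23,143.5,103),(23,164,103),(13,164,103)])))
snap('side')
for r in spotter.outline_of('side','knob'):print(r['score'],r['at'])
```

```text
t 9.12 tcp case mm [-33.4319 159.4462 182.485 ] tooly-casex rad 0.0003 F [0.4557 0.0667 0.7291] gap 0.001 gf 0.0 q [ 0.2813  0.4137  1.8524 -0.      0.8811  0.0393]
[[406.2062 263.5856]
 [408.2865 235.799 ]
 [393.7288 235.7776]]
0.55 [287.0, 199.8]
```

View pics/w.png

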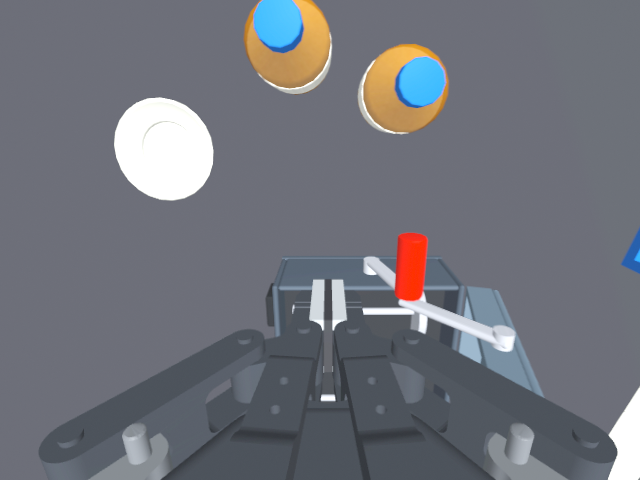

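The wrist view shows the knob at (412,265), ahead of the shut fingers (about 330,300) and within 4 mm of the prediction. The bottles at (280,25) and (420,85) and the dish are well clear. I'll descend and start pushing.

apply_moves([
  {"tx": 0, "ty": 0, "tz": 0.5, "yaw": 0, "grip": 1},
  {"tx": 0, "ty": 0, "tz": 0.6, "yaw": 0, "grip": 1},
  {"tx": 0, "ty": 0, "tz": 0.59, "yaw": 0, "grip": 1},
  {"tx": 0, "ty": 0.3, "tz": 0, "yaw": 0, "grip": 1},
  {"tx": 0, "ty": 0.2, "tz": 0, "yaw": 0, "grip": 1},
  {"tx": 0, "ty": 0.1, "tz": 0, "yaw": 0, "grip": 1},
])

```text
time: 10.02
position: [0.5662, 0.1936, 0.0846]
orientation: [0.617, 0.787, 0.0, 0.0]
force: [-1.9, -0.8, -2.0]
finger_gap: 0.002
grasp_force: 1.3
```

apply_moves([
  {"tx": 0, "ty": 0.05, "tz": 0, "yaw": 0, "grip": 1},
  {"tx": 0, "ty": 0.07, "tz": 0, "yaw": 0, "grip": 1},
  {"tx": 0, "ty": 0.07, "tz": 0, "yaw": 0, "grip": 1},
  {"tx": 0, "ty": 0, "tz": 0, "yaw": 0, "grip": 1},
])

```text
time: 10.52
position: [0.577, 0.1963, 0.0839]
orientation: [0.617, 0.787, 0.0, 0.0]
force: [0.4, -1.2, -0.7]
finger_gap: 0.003
grasp_force: 0.0
```

Run:
```python
from h import *
where()
snap('side')
for r in spotter.outline_of('side','knob'):print(r['score'],r['at'])
```

```text
t 10.53 tcp case mm [ 16.807  159.5721  83.9072] tooly-casex rad 0.0003 F [ 0.4439 -1.1817 -0.7105] gap 0.003 gf 0.0 q [ 0.2782  0.6008  1.8151 -0.      0.7246  0.0362]
0.75 [291.5, 201.9]
```

apply_moves([
  {"tx": 0, "ty": 0.07, "tz": 0, "yaw": 0, "grip": 1},
  {"tx": 0, "ty": 0.07, "tz": 0, "yaw": 0, "grip": 1},
  {"tx": 0, "ty": 0, "tz": 0, "yaw": 0, "grip": 1},
])

```text
time: 11.0
position: [0.5834, 0.1979, 0.0833]
orientation: [0.617, 0.787, -0.001, -0.001]
force: [-8.1, -2.3, 2.8]
finger_gap: 0.0
grasp_force: 4.4
```

Run:
```python
from h import *
where()
snap('side','k.png')
a=cv2.imread('pics/k.png')[130:280,200:400];cv2.imwrite('pics/k2.png',cv2.resize(a,None,fx=3,fy=3,interpolation=2))
```

```text
t 11.0 tcp case mm [ 23.3242 159.5813  83.2751] tooly-casex rad 0.0003 F [-8.1269 -2.2755  2.8472] gap 0.0 gf 4.411212801933289 q [0.2778 0.6102 1.7962 0.0001 0.7381 0.0357]
```

View pics/k2.png

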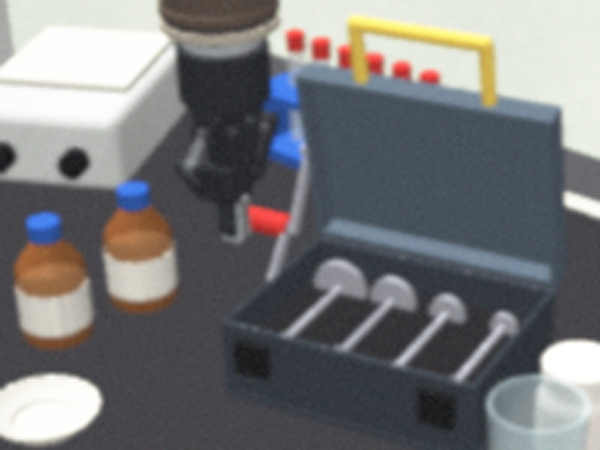

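The side view shows the fingers pushing on the knob at crop (265,220), with the stay nearly straight; the force is now 8 N. I'll keep pushing in +x and slightly down.

apply_moves([
  {"tx": 0, "ty": 0.07, "tz": 0.02, "yaw": 0, "grip": 1},
  {"tx": 0, "ty": 0.07, "tz": 0.02, "yaw": 0, "grip": 1},
  {"tx": 0, "ty": 0, "tz": 0, "yaw": 0, "grip": 1},
])

```text
time: 11.42
position: [0.586, 0.1986, 0.0808]
orientation: [0.617, 0.787, -0.005, -0.004]
force: [-39.6, -8.7, 34.9]
finger_gap: -0.004
grasp_force: 22.8
```

apply_moves([
  {"tx": 0, "ty": 0.05, "tz": 0.02, "yaw": 0, "grip": 1},
  {"tx": 0, "ty": 0.05, "tz": 0.02, "yaw": 0, "grip": 1},
  {"tx": 0, "ty": 0, "tz": 0, "yaw": 0, "grip": 1},
])

```text
time: 11.8
position: [0.588, 0.1992, 0.0793]
orientation: [0.616, 0.787, -0.008, -0.006]
force: [-65.5, -16.0, 68.6]
finger_gap: -0.005
grasp_force: 36.6
```

The force rose sharply, so it's either at the stop or jammed. I'll back off and look.

apply_moves([
  {"tx": 0, "ty": -0.2, "tz": -0.06, "yaw": 0, "grip": 1},
  {"tx": 0, "ty": -0.4, "tz": 0, "yaw": 0, "grip": 1},
  {"tx": 0, "ty": -0.4, "tz": 0, "yaw": 0, "grip": 1},
  {"tx": 0, "ty": 0, "tz": 0, "yaw": 0, "grip": 1},
])

```text
time: 12.3
position: [0.5393, 0.187, 0.0827]
orientation: [0.617, 0.787, -0.0, -0.0]
force: [0.9, -0.6, -0.3]
finger_gap: 0.004
grasp_force: 0.0
```

Run:
```python
from h import *
where();p=np.load('p.npy')
im=snap('wrist','l.png')
hs=cv2.cvtColor(im,cv2.COLOR_RGB2HSV);m=(cv2.inRange(hs,(0,150,80),(6,255,255))|cv2.inRange(hs,(174,150,80),(180,255,255)))
ys,xs=np.nonzero(m);print('red',len(xs),xs.min(),xs.max(),ys.min(),ys.max())
print('predicted straight/locked, outer end & inner', proj('wrist',case(p,[(40.8,164,95.4),(40.8,123,95.4),(47.3,164,90.7),(47.3,123,90.7)])))
im=snap('side')
hs=cv2.cvtColor(im,cv2.COLOR_RGB2HSV)
m=cv2.inRange(hs,(20,120,90),(35,255,255));ys,xs=np.nonzero(m);print('yellow',len(xs),xs.min(),xs.max(),ys.min(),ys.max())
for r in spotter.outline_of('side','knob'):print(r['score'],r['at'])
print(proj('side',case(p,[(40.8,143.5,95.4),(47.3,143.5,90.7)])))
```

```text
t 12.3 tcp case mm [-22.0508 159.5753  82.6594] tooly-casex rad 0.0004 F [ 0.9217 -0.5529 -0.2566] gap 0.004 gf 0.0 q [ 0.2807  0.5626  1.906  -0.      0.6736  0.0386]
red 3314 453 507 289 371
predicted straight/locked, outer end & inner [[471.6824 303.0532]
 [459.7435 381.6271]
 [481.9823 297.7134]
 [469.6215 374.529 ]]
yellow 277 316 364 137 164
0.7 [379.9, 278.5]
0.6 [294.7, 202.5]
0.6 [331.3, 218.8]
[[286.3369 203.1008]
 [287.7492 203.6905]]
```

View pics/l.png

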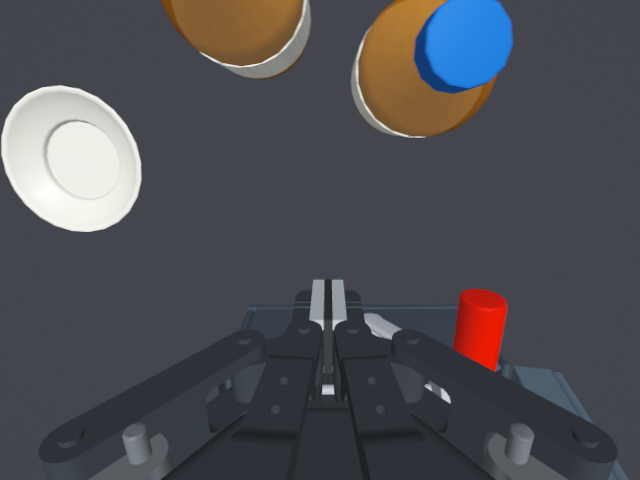

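The wrist view shows the knob's outer end at (483,300), against a predicted (482,298) for locked and (472,303) for dead centre, so it looks locked. I'll confirm from the earlier, higher viewpoint, which shows both pivots.

apply_moves([
  {"tx": 0, "ty": -0.2, "tz": -0.5, "yaw": 0, "grip": 1},
  {"tx": 0, "ty": 0, "tz": -0.6, "yaw": 0, "grip": 1},
  {"tx": 0, "ty": 0, "tz": -0.57, "yaw": 0, "grip": 1},
  {"tx": 0, "ty": 0, "tz": 0, "yaw": 0, "grip": 1},
])

```text
time: 12.95
position: [0.5311, 0.185, 0.1853]
orientation: [0.617, 0.787, 0.002, 0.002]
force: [-0.5, -0.0, -0.3]
finger_gap: 0.001
grasp_force: 0.0
```

Run:
```python
from h import *
where();p=np.load('p.npy')
im=snap('wrist','m.png')
def red(im):
    hs=cv2.cvtColor(im,cv2.COLOR_RGB2HSV);m=(cv2.inRange(hs,(0,150,80),(6,255,255))|cv2.inRange(hs,(174,150,80),(180,255,255)))
    ys,xs=np.nonzero(m);t=ys<ys.min()+12;print('red',len(xs),xs.min(),xs.max(),ys.min(),ys.max(),'end centre col',(xs[t].min()+xs[t].max())/2)
red(im);red(cv2.imread('pics/w.png')[:,:,::-1].copy())
for n,P in dict(e129=(21.2,104),e132=(24.9,102.9),straight=(40.8,95.4),locked=(47.3,90.7)).items(): print(n,proj('wrist',case(p,[(P[0],164,P[1])])))
print('pivot',proj('wrist',case(p,[(5,120,40)])))
for f in('g_side.png','k.png'):
    i=cv2.imread('pics/'+f)[:,:,::-1].copy()
    m=cv2.inRange(cv2.cvtColor(i,cv2.COLOR_RGB2HSV),(20,120,90),(35,255,255));ys,xs=np.nonzero(m);print(f,len(xs),xs.mean(),ys.mean())
i=snap('side');m=cv2.inRange(cv2.cvtColor(i,cv2.COLOR_RGB2HSV),(20,120,90),(35,255,255));ys,xs=np.nonzero(m);print('now',len(xs),xs.mean(),ys.mean())
c=im[200:400,240:640];cv2.imwrite('pics/m2.png',cv2.resize(c,None,fx=2,fy=2,interpolation=2)[:,:,::-1])
```

```text
t 12.95 tcp case mm [-30.4823 159.5916 185.2844] tooly-casex rad 0.0002 F [-0.5078 -0.0325 -0.2899] gap 0.001 gf 0.0 q [ 0.2813  0.4088  1.8522 -0.      0.8753  0.0394]
red 1669 414 445 227 289 end centre col 431.0
red 1877 395 427 233 300 end centre col 412.5
e129 [[404.5698 236.4972]]
e132 [[409.5978 236.0029]]
straight [[429.5058 232.7565]]
locked [[436.5837 230.8232]]
pivot [[367.7417 261.3233]]
g_side.png 252 337.89285714285717 149.1904761904762
k.png 279 340.5017921146953 145.82437275985663
now 274 340.463503649635 145.83941605839416
```

View pics/m2.png

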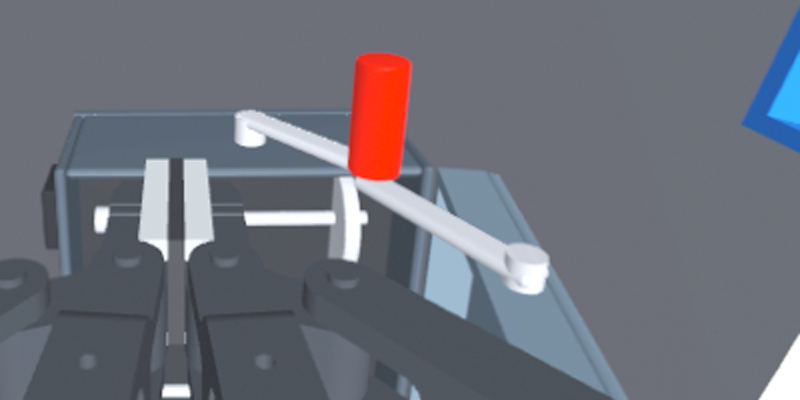

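The links look nearly straight here. The knob at (432,229) lies between the dead-centre (430,233) and locked (437,231) predictions, so it isn't clear that it's locked. The large upward force may have been the gripper body meeting the upper pivot. I'll push again a bit higher and further outboard, clear of that pivot.

apply_moves([
  {"tx": 0.04, "ty": 0, "tz": 0.4, "yaw": 0, "grip": 1},
  {"tx": 0.04, "ty": 0, "tz": 0.6, "yaw": 0, "grip": 1},
  {"tx": 0, "ty": 0, "tz": 0.55, "yaw": 0, "grip": 1},
  {"tx": 0, "ty": 0.3, "tz": 0, "yaw": 0, "grip": 1},
  {"tx": 0, "ty": 0.3, "tz": 0, "yaw": 0, "grip": 1},
  {"tx": 0, "ty": 0.16, "tz": 0, "yaw": 0, "grip": 1},
  {"tx": 0, "ty": 0.07, "tz": 0, "yaw": 0, "grip": 1},
  {"tx": 0, "ty": 0, "tz": 0, "yaw": 0, "grip": 1},
])

```text
time: 14.05
position: [0.5754, 0.2008, 0.0894]
orientation: [0.617, 0.787, -0.0, -0.0]
force: [0.4, 0.1, -1.0]
finger_gap: 0.002
grasp_force: 0.0
```

Run:
```python
from h import *
where()
```

```text
t 14.05 tcp case mm [ 16.3369 164.3463  89.393 ] tooly-casex rad 0.0003 F [ 0.4252  0.1285 -1.0495] gap 0.002 gf 0.0 q [ 0.2861  0.5938  1.8107 -0.      0.7378  0.0441]
```

apply_moves([
  {"tx": 0, "ty": 0.06, "tz": 0, "yaw": 0, "grip": 1},
  {"tx": 0, "ty": 0.04, "tz": 0, "yaw": 0, "grip": 1},
  {"tx": 0, "ty": 0, "tz": 0, "yaw": 0, "grip": 1},
])

```text
time: 14.42
position: [0.5818, 0.2024, 0.0898]
orientation: [0.617, 0.787, 0.0, 0.0]
force: [0.1, -0.5, -0.6]
finger_gap: 0.001
grasp_force: 0.0
```

apply_moves([
  {"tx": 0, "ty": 0.04, "tz": 0, "yaw": 0, "grip": 1},
  {"tx": 0, "ty": 0, "tz": 0, "yaw": 0, "grip": 1},
])

```text
time: 14.68
position: [0.5839, 0.2029, 0.0897]
orientation: [0.617, 0.787, -0.0, -0.0]
force: [-0.1, -0.2, 1.0]
finger_gap: -0.001
grasp_force: 0.3
```

apply_moves([
  {"tx": 0, "ty": 0.04, "tz": 0, "yaw": 0, "grip": 1},
  {"tx": 0, "ty": 0, "tz": 0, "yaw": 0, "grip": 1},
])

```text
time: 14.92
position: [0.5848, 0.2032, 0.0893]
orientation: [0.617, 0.787, -0.001, -0.001]
force: [-8.6, -0.9, 2.8]
finger_gap: -0.001
grasp_force: 4.5
```

apply_moves([
  {"tx": 0, "ty": 0.05, "tz": 0, "yaw": 0, "grip": 1},
  {"tx": 0, "ty": 0, "tz": 0, "yaw": 0, "grip": 1},
])

```text
time: 15.18
position: [0.5858, 0.2035, 0.089]
orientation: [0.617, 0.787, -0.003, -0.002]
force: [-16.7, -2.7, 9.6]
finger_gap: 0.004
grasp_force: 9.8
```

apply_moves([
  {"tx": 0, "ty": 0.05, "tz": 0, "yaw": 0, "grip": 1},
  {"tx": 0, "ty": 0, "tz": 0, "yaw": 0, "grip": 1},
])

```text
time: 15.42
position: [0.5867, 0.2037, 0.0886]
orientation: [0.617, 0.787, -0.004, -0.003]
force: [-26.4, -5.0, 14.1]
finger_gap: 0.0
grasp_force: 15.3
```

Run:
```python
from h import *
where()
snap('scene','n1.png');snap('side','n2.png')
```

```text
t 15.43 tcp case mm [ 28.0083 164.4506  88.6304] tooly-casex rad 0.0003 F [-26.4308  -4.9547  14.1048] gap 0.0 gf 15.319384932518005 q [0.2852 0.6116 1.774  0.0004 0.7666 0.0429]
```

Contact only begins at TCP x≈25.5 mm, beyond the earlier pre-centre contact. The force rises stiffly along the stop direction and entirely through the fingers: this is the end stop, so the stay is locked. I'll retreat clear and check once more.

apply_moves([
  {"tx": 0, "ty": -0.2, "tz": 0, "yaw": 0, "grip": 1},
  {"tx": 0, "ty": -0.5, "tz": 0, "yaw": 0, "grip": 1},
  {"tx": 0, "ty": -0.5, "tz": -0.2, "yaw": 0, "grip": 1},
  {"tx": 0, "ty": 0, "tz": -0.7, "yaw": 0, "grip": 1},
  {"tx": 0, "ty": -0.3, "tz": -0.8, "yaw": 0, "grip": 1},
  {"tx": 0.3, "ty": -0.5, "tz": -0.6, "yaw": 0, "grip": 1},
  {"tx": 0, "ty": 0, "tz": 0, "yaw": 0, "grip": 1},
  {"tx": 0, "ty": 0, "tz": 0, "yaw": 0, "grip": 1},
])

```text
time: 16.52
position: [0.4717, 0.1938, 0.2276]
orientation: [0.616, 0.787, 0.0, 0.0]
force: [-0.2, 0.8, 0.0]
finger_gap: 0.0
grasp_force: 0.0
```

Run:
```python
from h import *
where()
p=np.load('p.npy')
i=snap('side','o.png');hs=cv2.cvtColor(i,cv2.COLOR_RGB2HSV)
m=cv2.inRange(hs,(20,120,90),(35,255,255));ys,xs=np.nonzero(m);print('now',len(xs),xs.mean(),ys.mean())
def red(im):
    hs=cv2.cvtColor(im,cv2.COLOR_RGB2HSV);m=(cv2.inRange(hs,(0,150,80),(6,255,255))|cv2.inRange(hs,(174,150,80),(180,255,255)));m=m[185:225,270:305]
    ys,xs=np.nonzero(m);print('knob side',len(xs),xs.mean()+270,ys.mean()+185,xs.max()+270)
red(i);red(cv2.imread('pics/g_side.png')[:,:,::-1].copy())
print(proj('side',case(p,[(24.9,143.5,102.9),(35,143.5,99),(40.8,143.5,95.4),(47.3,143.5,90.7)])))
for q in('amber_a','dish','beaker','white_jar','tip_box'):
    for r in spotter.outline_of('side',q)[:2]:print(q,round(r['score'],2),r['at'])
```

```text
t 16.52 tcp case mm [-86.1009 182.302  227.6375] tooly-casex rad 0.0007 F [-0.183   0.8454  0.0351] gap 0.0 gf 0.0 q [ 0.3304  0.289   1.9178 -0.0002  0.9338  0.0881]
now 277 340.42238267148014 145.8953068592058
knob side 115 287.0608695652174 202.7217391304348 295
knob side 123 282.3983739837398 202.40650406504065 291
[[282.9088 203.0501]
 [285.0767 202.7782]
 [286.3369 203.1008]
 [287.7492 203.6905]]
amber_a 0.77 [214.6, 228.5]
amber_a 0.62 [246.1, 212.5]
dish 0.81 [216.4, 263.4]
dish 0.73 [344.1, 185.4]
beaker 0.71 [378.7, 276.8]
white_jar 0.87 [401.3, 261.4]
tip_box 0.61 [447.5, 297.3]
tip_box 0.3 [336.9, 217.0]
```

```bash
python3 -c "
from cell import bot
print(bot.hand_in())"
```

```text
the job is handed in; nothing more can be done
None
```

The case is open and handed in: I raised the lid by its handle and pushed the stay's knob over centre to its stop. The lid holds with the robot clear, and the bottles, jar, beaker, dish and box look unmoved in the side view (the screwdriver was not re-checked). The lock rests on the stiff stop and the knob's position, not on loading the lid, and no verdict came back.

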